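Ring up the kickstand display and stand it up for the buyer

TASK

Ring up the bicycle frame stub: pick up the barcode scanner, hold it steady for a second with its beam on the label on the display's base plate, and stand the scanner back upright on its round mat. Then flip the kickstand down past its dead centre until it is fully down, take hold of the seat tube, bring the leaning frame upright and finish while still gripping it there, so that it cannot tip to either side. Leave the bin, bottle, mug and wrench where they are, and never knock the scanner over.

Things in the scene. Friction and masses are not known exactly. Their poses are not given: they have to be found in the camera images.
- scanner: Barcode scanner (0.22 kg) standing on its round foot (76 mm across, 14 mm high). Origin: centre of the foot's underside; z up, x the way it looks. Black 24 mm neck at the rear; grey head 44 mm wide (along y, flat upright sides), 66 mm long, 42 mm thick, centre 115 mm above the origin, nose pointing forward and 60 degrees down; overall 155 mm high. Grasp the head across its width from above.
- scanner_eye (a point): Middle of the scanner's red window, at (16.5, 0, 86.4) mm in the scanner's frame. Its x axis is the reading beam: forward and 60 degrees below level with the scanner upright. It reads a label whose centre is within 24 mm of the beam line sideways (y, z) and 80 to 230 mm along it, turned any way.
- mat: Round black rubber mat fixed to the table, 116 mm across, 4 mm thick, the scanner's place. It is at the left or at the right of the table. Origin: centre of its underside, on the table.
- label: White barcode label with black bars, 50 x 70 mm, flat on top of the display's plywood base plate, facing up. Origin: its centre, 18 mm above the table.
- base: Display fixed to the table: plywood base plate 220 mm (x) by 330 mm (y, -120 to 210 mm), 18 mm thick, carrying a green bicycle rear frame stub with hub. Origin on the table, under the frame's tipping axis, which runs along y 35 mm above the table. Two slim stop posts beside the seat tube's foot, up to 165 mm high. Label at (-55, 165, 18) mm. Yaw varies.
- frame: Green bicycle frame stub, tips sideways freely about its own y axis (the tipping axis). Origin on that axis, 35 mm above the base's origin; z up along the tube, x and y as the base's when upright. Starts leaning 0.28 rad to -x on a stop; the other stop is 0.16 rad to +x. Top-heavy (about 1 kg, weight centre about 90 mm up): falls to a stop if let go.
- tube_grip (a point): Centre of the black rubber sleeve (31 mm diameter, 50 mm long, free all round) on the top of the frame's upright seat tube; at (0, 90, 212) mm of the frame, 247 mm above the table when upright; tube end 23 mm above. Good to pinch with fingers on the +y and -y sides, so the tube pivots between them as it tips. A 40 mm clamp ring starts 38 mm below.
- stand (a joint): Kickstand angle, rad: 0 folded up (leg sticks out level from the hub towards the base's -y), 1.7 fully down against its stop. A spring holds it at either end; dead centre is near 0.6. Past there it snaps down by itself; short of it, it springs back up. About 2 N on the push point moves it.
- stand_pivot (a point): Kickstand hinge, on the +x end of the hub, at (45, -50, 150) mm of the base when the frame is upright. The hinge axis is the frame's x axis; it tips with the frame. Axes as the frame's, turned with the leg.
- stand_push (a point): Point on the centre line of the round aluminium kickstand leg (12 mm thick) near its end, 98 mm along -y and 30 mm along +x from the hinge in the leg's own axes; the rubber foot (18 mm ball) is 17 mm further out. Nothing is above the leg when folded: press it from above and follow its arc down.
- bin: Bystander: blue open parts bin with some hardware, 130 x 110 x 60 mm, loose, across the table from the scanner's mat. Origin: centre of its underside.
- oil: Bystander: amber bottle with black cap, 48 mm across, 130 mm high, loose. Origin: centre of its underside.
- mug: Bystander: white mug, 76 mm across, 90 mm high, loose. Origin: centre of its underside.
- wrench: Bystander: steel wrench lying on the table beyond the display, loose.
Mind the look-alikes: they are no part of the job. Leave any yellow look-alike of the scanner alone.

How it is judged (in metres and radians):
On the way, in this order (a step that is already met when the one before it is completed fails the run):
1. the scanner, held off the table, is kept steady with its beam on the label for about a second (contact force between the fingers and scanner above 0.5 N and height (world z) of scanner above 0.012 m and linear speed of scanner below 0.03 m/s and angular speed of scanner below 0.25 rad/s and x of label in the frame of scanner_eye between 0.08 and 0.23 m and y of label in the frame of scanner_eye between -0.024 and 0.024 m and z of label in the frame of scanner_eye between -0.024 and 0.024 m), for 0.8 s.
2. the scanner stands upright on its mat again, let go (horizontal distance between scanner and mat below 0.045 m and angle between scanner's own z axis and vertical below 0.1 rad and height (world z) of scanner below 0.012 m and contact force between the fingers and scanner below 0.1 N and linear speed of scanner below 0.03 m/s), for 0.2 s.
3. the kickstand is flipped over centre and fully down (value of joint stand above 1.55 rad), for 0.2 s.
At the end, for the whole second after the job is handed in: The frame is upright within 0.06 rad (3.4 degrees) and still, with the fingers gripping the frame with more than 2 N; the kickstand is down (above 1.55 of 1.7 rad); the scanner stands upright on its mat (foot centre within 45 mm of the mat's centre), untouched (all of step 2 and angle between frame's own z axis and vertical below 0.06 rad and angular speed of frame below 0.05 rad/s and value of joint stand above 1.55 rad and contact force between the fingers and frame above 2 N); the arm keeps its last pose, push and grip.
It fails at once if a bystander (bin, bottle, mug, wrench) is pushed more than 40 mm or a standing one knocked over (distance of any of bin, oil, mug, wrench from where it was at the start of the episode above 0.04 m or angle between any of bin, oil, mug's own z axis and vertical above 0.5 rad).
It fails at once if the scanner is knocked over (angle between scanner's own z axis and vertical above 1.2 rad).
It also fails if it takes over 72 s, if anything falls off the work surface, if the arm or the gripper's body presses on something with over 40 N, if the wrist force passes 120 N, or if a joint passes its speed limit or range.

ROBOT

A 6-joint arm with a two-finger parallel gripper is mounted at the origin on the work surface. World frame = base frame: x ahead of the robot, y to its left, z up, the work surface at z = 0. Lengths are in mm, angles in rad, forces in N, time in s.
With the tool pointing down it reaches from about 350 to 950 mm from the base axis. Payload 17.4 kg.
Tool frame: the origin (TCP) lies at the very end of the fingers, on their centre line; the grasp point (between the pads) lies 19 mm behind it; z points along the fingers, y is the line along which they close (so a half turn about z gives the same grasp; the last joint's range is limited). The gripper opens to 93 mm and grips with 3 to 60 N. Pads are 15 mm wide; open, the fingers measure 128 mm over their backs; the gripper's body (75 mm by 188 mm) begins 65 mm behind the grasp point.
Start: joints at [-0.038, 0.116, 1.442, -0, 1.584, -0.038], TCP at [675.005, -0.009, 218.646] pointing down, gripper open.
Joint ranges: [-2.83, 2.83], [-0.83, 2.19], [0.07, 2.5], [-1.14, 4.28], [0.01, 3], [-2.97, 2.97]. Speed limits (rad/s): [1.89, 1.89, 2.22, 3.14, 3.14, 3.14].

INTERFACE

Orientations are given as a unit quaternion [x, y, z, w].
In Python, from station import ctrl, capture, close_job gives the robot as it stands. The module is installed in compiled form; this text tells all that it offers.
- The arm moves only by the tool apply_moves, never from a script. Its argument "commands" is a list of rows, each a list of 2 entries, a list of its own where there are three numbers: the shift along the world's x, y, z in m, then the turn about the world's z in degrees. A call has 1 to 8 rows; each row shifts and turns the commanded pose from where the row before left it; what a row does not reach is not made up. A row lasts 1/12 s, in which the tool goes at most 41.7 mm and 7.16 degrees, less where a joint would pass 70% of its speed; a pose out of reach is approached as far as the arm can. A call is refused whole if a number of a shift passes 0.0417 or a number of a turn 7.16, either way. A call with a gripper value outside its range is refused whole. "grip" is the opening, from 0 (shut) to 1 (fully open), set as the call begins (left out, the last holds). The fingers move at their own pace and stop on an object; the grip force is fixed at half the most. Time passes only in rows, so rows that do not move let the fingers close. It gives the time, the measured TCP pose, the force, the opening and the grip force at its end, in the units of the state.
- ctrl.sense(): the state, without advancing time (a new reading comes with each control period).
- capture(name): name is "scene" or "side" or "wrist"; returns a dict with "image" (384x512x3 uint8, red, green, blue), "fx", "fy", "cx", "cy" (pixels), "pose" (4x4, takes a point from camera to world coordinates); the wrist camera has in their place "tool_from_camera" (4x4, takes a point from camera to tool coordinates, whose origin is the TCP and whose axes are the flange's). Camera axes: x right, y up, looking along -z (the intrinsics and any distortion apply to the point x, -y, -z); pixel columns grow to the right and rows downward; lengths in mm; the calibration is good to about 2 mm. A picture is of the moment at which its call begins: read the wrist's pose just before it. There is no depth.
- close_job(): hands the job in; it is judged then, once.
The state is a dict: "clock": time; "joint_positions": joint angles; "qd": joint speeds; "effort": joint torques, N m; "eef_pos": TCP position; "orientation": TCP orientation; "ft_force": force on the tool from outside, world axes, zero at the start; "ft_torque": the same for the moment, N m; "width": opening from 0.0 (shut) to 1.0 (fully open); "grip_force": force on a finger pad.
Only numpy, scipy, OpenCV 4.12 (cv2) and the standard library are available. Lean on these libraries where they do the work, as an engineer would, in place of code of your own. Each camera call takes 0.05 s, during which the arm holds its last target. There are 200 camera calls.

## Working session

There is one attempt and no reset: what is moved stays moved. The work goes in short steps, Python scripts to look and compute and a tool call to move; the robot and the scene stay as the last step left them, time stands still between calls to the robot, and variables do not carry over. Pictures are saved under pics/ and viewed, at most 10 in all, crops included, and the job is handed in when it is done.

Besides the shell and the picture viewer there is one more tool, called after "Request:" by a JSON object that holds its "name" and its "arguments", one argument or row to a line. apply_moves: Moves the arm, as the interface text tells. Its arguments: {"type":"object","properties":{"commands":{"type":"array"},"grip":{"type":"number"}},"required":["commands"]}

```bash
mkdir -p pics; cat > h.py <<'E'
import numpy as np, cv2, json
from station import ctrl, capture
def snap(n,f):
    c=capture(n); cv2.imwrite(f'pics/{f}.png',c['image'][:,:,::-1]); 
    d={k:(np.array(v).tolist()) for k,v in c.items() if k!='image'}; json.dump(d,open(f'pics/{f}.json','w')); return c
def load(f):
    d=json.load(open(f'pics/{f}.json')); return {k:np.array(v) for k,v in d.items()}
def proj(c,P):
    T=np.linalg.inv(c['pose']); P=np.atleast_2d(P); q=P@T[:3,:3].T+T[:3,3]
    return np.c_[c['cx']+c['fx']*q[:,0]/-q[:,2], c['cy']-c['fy']*q[:,1]/-q[:,2]]
def ray(c,u,v):
    d=np.array([(u-c['cx'])/c['fx'],-(v-c['cy'])/c['fy'],-1.]); return c['pose'][:3,3],c['pose'][:3,:3]@d
def atz(c,u,v,z):
    o,d=ray(c,u,v); return o+d*(z-o[2])/d[2]
E
python3 - <<'E'
from h import *
a=snap('scene','s0');b=snap('side','d0')
print({k:v for k,v in a.items() if k!='image'});print({k:v for k,v in b.items() if k!='image'})
print(ctrl.sense())
E
```

```text
{'fx': 450.1189973962125, 'fy': 450.1189973962125, 'cx': 256.839089766786, 'cy': 187.53077353307916, 'pose': array([[-5.16597972e-01, -6.63169713e-01,  5.41601760e-01,
         1.24786793e+03],
       [ 8.56178180e-01, -4.06923856e-01,  3.18389540e-01,
         4.28638911e+02],
       [ 9.24437646e-03,  6.28187000e-01,  7.78007477e-01,
         1.16644274e+03],
       [ 0.00000000e+00,  0.00000000e+00,  0.00000000e+00,
         1.00000000e+00]])}
{'fx': 347.220158723521, 'fy': 347.220158723521, 'cx': 255.22717340997755, 'cy': 190.66524265266108, 'pose': array([[ 7.92032467e-01,  3.37316060e-01, -5.08824573e-01,
         3.25920568e+00],
       [-6.10420420e-01,  4.26047132e-01, -6.67735540e-01,
        -7.10951358e+02],
       [-8.45467142e-03,  8.39465137e-01,  5.43347773e-01,
         7.51283885e+02],
       [ 0.00000000e+00,  0.00000000e+00,  0.00000000e+00,
         1.00000000e+00]])}
{'clock': 0.1, 'joint_positions': array([-3.78141194e-02,  1.16428979e-01,  1.44218155e+00, -9.16238088e-06,
        1.58402433e+00, -3.78087031e-02]), 'qd': array([-0.00281286,  0.00043481, -0.00059494,  0.00197518,  0.00116344,
        0.00086311]), 'effort': array([ 3.09313356e-03, -7.22894382e+01, -6.23865938e+01,  7.81798759e-02,
        2.28431396e-02, -1.37065126e-04]), 'eef_pos': array([ 6.74814154e+02, -1.42023238e-02,  2.17995610e+02]), 'orientation': array([ 7.07108641e-01,  7.07104729e-01, -3.57642855e-04, -3.79027802e-04]), 'ft_force': array([ 0.29949478,  0.55180926, -0.05579952]), 'ft_torque': array([-0.0419015 , -0.01422876, -0.03023155]), 'grip_force': 0.0, 'width': 0.998922287358655}
```

View pics/s0.png

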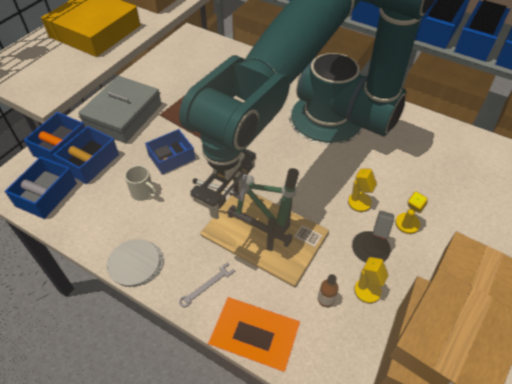

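View pics/d0.png

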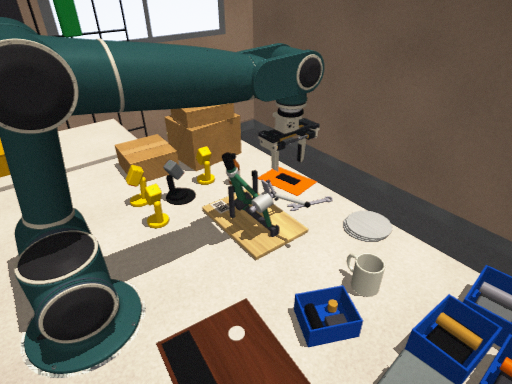

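Candidates for the scanner in the scene picture: yellow ones at (362,190), (410,215) and (370,280), all look-alikes, and the grey-headed one on the black mat at (375,240). I choose the last. The display is at (268,230). The bin at (170,150), mug (140,183), bottle (328,290) and wrench (207,285) stay put.

```bash
python3 - <<'E'
from h import *
s=cv2.imread('pics/s0.png');d=cv2.imread('pics/d0.png')
def cr(i,x,y,w,h,k): return cv2.resize(i[y:y+h,x:x+w],None,fx=k,fy=k,interpolation=cv2.INTER_CUBIC)
m=np.zeros((600,800,3),np.uint8)
m[:300,:400]=cr(s,335,195,80,60,5)[:, :]  # scanner scene
m[300:,:400]=cr(s,200,190,133,100,3)[:300,:400] if 0 else cv2.resize(s[165:285,195:335][:105,:140],(400,300),interpolation=cv2.INTER_CUBIC)
m[:300,400:]=cr(d,140,150,80,60,5)
m[300:,400:]=cv2.resize(d[150:255,190:330],(400,300),interpolation=cv2.INTER_CUBIC)
cv2.imwrite('pics/m0.png',m)
cv2.imwrite('pics/m1.png',cv2.resize(s[180:290,195:335],(763,600),interpolation=cv2.INTER_CUBIC))
E
```

```text
(no output)
```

View pics/m0.png

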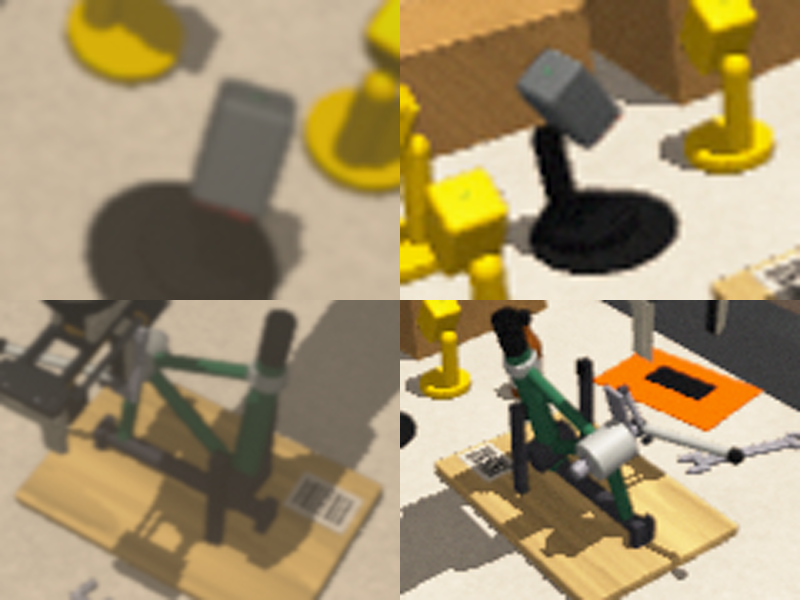

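View pics/m1.png

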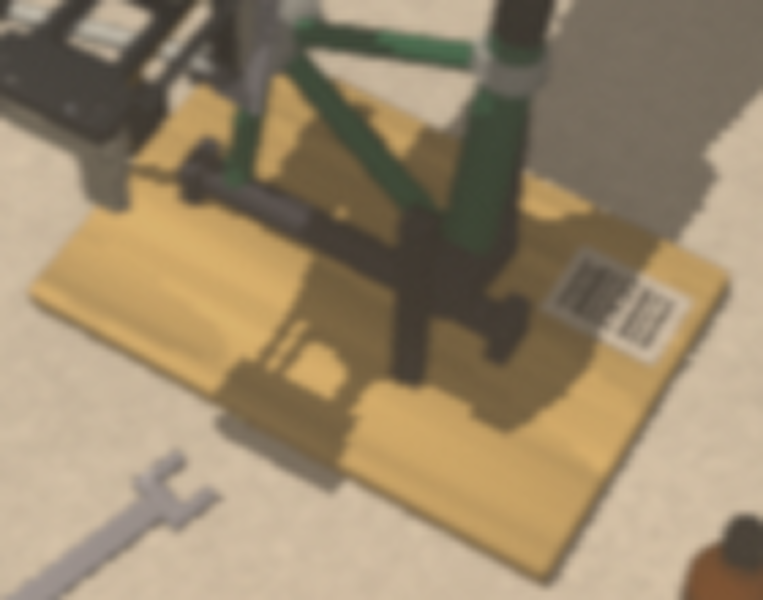

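The crops confirm it: grey head with a red window on the black mat, nose towards the display; the label is at scene (308,236) and the kickstand sticks out at side (303,205). Next I fit the poses with both cameras.

```bash
cat > fit.py <<'E'
from h import *
from scipy.optimize import least_squares, minimize
S=load('s0');D=load('d0')
def B2W(p,P): 
    P=np.atleast_2d(np.array(P,float)); c,s=np.cos(p[2]),np.sin(p[2]); return P@np.array([[c,-s,0],[s,c,0],[0,0,1]]).T+[p[0],p[1],0]
if __name__=='__main__':
    obs=[(S,(328.6,230.8),(-110,210,18)),(S,(295,284.9),(110,210,18)),(S,(200.9,232.8),(110,-120,18)),(S,(308.2,235.6),(-55,165,18)),
     (D,(203,207),(-110,210,18)),(D,(277.5,250.5),(-110,-120,18)),(D,(308.3,230.5),(110,-120,18))]
    for o in obs: print(atz(o[0],*o[1],18).round(0),end=' ')
    r=least_squares(lambda p:np.concatenate([(proj(c,B2W(p,P))[0]-uv) for c,uv,P in obs]),[600,0,0.]); 
    r2=least_squares(lambda p:np.concatenate([(proj(c,B2W(p,P))[0]-uv) for c,uv,P in obs]),[600,0,3.]); r=min(r,r2,key=lambda r:r.cost)
    print('\nbase',r.x.round(3),r.fun.round(1),'label',B2W(r.x,(-55,165,18)))
    ims=[cv2.imread(f'pics/{n}.png') for n in('s0','d0')]
    boxes=[(368,205,30,40),(160,157,30,25)]
    masks=[]
    for im,(x,y,w,h) in zip(ims,boxes):
        v=im.astype(int);mx=v.max(2);mn=v.min(2);m=((mx-mn<35)&(mx>55)&(mx<135)&(v[:,:,0]>=v[:,:,2]-6)).astype(np.uint8)
        k=np.zeros_like(m);k[y:y+h,x:x+w]=1;m*=k
        n,l,st,_=cv2.connectedComponentsWithStats(m); j=1+st[1:,4].argmax(); masks.append((l==j).astype(np.uint8)); print(st[j])
    n=np.array([.5,0,-.866]);t=np.array([.866,0,.5]);
    C=np.array([[0,0,115]+a*33*n+b*21*t+[0,c*22,0] for a in(-1,1) for b in(-1,1) for c in(-1,1)])
    K=4
    big=[cv2.resize(m,None,fx=K,fy=K,interpolation=cv2.INTER_LINEAR) for m in masks]
    big=[(cv2.GaussianBlur(cv2.resize(m.astype(np.float32),None,fx=K,fy=K,interpolation=cv2.INTER_LINEAR),(0,0),2)>.5) for m in masks]
    def cost(p):
        c=0
        for cam,m in zip((S,D),big):
            q=(proj(cam,B2W(p,C)+[0,0,4])+.5)*K-.5
            i=np.zeros(m.shape,np.uint8);cv2.fillConvexPoly(i,cv2.convexHull(q.astype(np.float32)).round().astype(np.int32),1)
            c+=1-(i&m).sum()/max(1,(i|m).sum())
        return c
    p0=atz(S,372,245,4)[:2]; print('mat guess',p0, atz(D,180.8,196,4), atz(S,352,246,4),atz(S,390.6,248,4))
    best=min((minimize(cost,[*p0,y],method='Nelder-Mead',options=dict(initial_simplex=[[*p0,y],[p0[0]+20,p0[1],y],[p0[0],p0[1]+20,y],[*p0,y+.3]])) for y in np.arange(0,6.28,.4)),key=lambda r:r.fun)
    print('scanner',best.x,best.fun)
E
python3 fit.py
```

```text
[479. 233.  18.] [692. 230.  18.] [688. -95.  18.] [527. 187.  18.] [475. 221.  18.] [ 537. -120.   18.] [ 680. -110.   18.] 
base [5.96212e+02 1.80680e+01 6.40000e-02] [ -2.7  -3.2   1.4   0.9  -5.    6.2  -3.   -0.4  -0.3   0.3 -13.2   4.1
   4.   -6.2] label [[530.69204743 179.17982689  18.        ]]Traceback (most recent call last):
  File "fit.py", line 19, in <module>
    n,l,st,_=cv2.connectedComponentsWithStats(m); j=1+st[1:,4].argmax(); masks.append((l==j).astype(np.uint8)); print(st[j])
                                                      ~~~~~~~~~~~~~~~^^
ValueError: attempt to get argmax of an empty sequence
```

```bash
sed -i 's/(D,(277.5,250.5),(-110,-120,18)),//; s/\[600,0,3.\])/[600,0,3.],loss="soft_l1")/' fit.py
python3 - <<'E'
from h import *
s=cv2.imread('pics/s0.png');d=cv2.imread('pics/d0.png')
for x,y in((382,220),(386,230),(388,214),(372,245),(400,250)):print(s[y,x])
print()
for x,y in((168,165),(175,170),(180,172),(170,180),(180,196)):print(d[y,x])
E
sed -i 's/(mx>55)&(mx<135)&(v\[:,:,0\]>=v\[:,:,2\]-6)/(mx>72)\&(mx<150)\&(v[:,:,0]>=v[:,:,2]-14)/' fit.py; python3 fit.py
```

```text
[ 94 102 106]
[ 92 100 103]
[86 96 97]
[52 61 68]
[158 183 201]

[114 118 116]
[70 74 71]
[76 77 75]
[4 5 8]
[27 26 28]
[479. 233.  18.] [692. 230.  18.] [688. -95.  18.] [527. 187.  18.] [475. 221.  18.] [ 680. -110.   18.] 
base [ 5.80626e+02  2.12430e+01 -1.50000e-02] [ 0.8 -1.2 -0.5  0.4 -1.7 -0.6 -0.3  0.2 -1.8 -1.3 -0.  -2.5] label [[528.0587639  187.03396365  18.        ]]
[373 212  20  26 337]
[164 160  20  19 153]
mat guess [447.72973271 364.27752224] [453.25864713 356.57924155   4.        ] [482.52295765 314.076734     4.        ] [428.38186078 416.07062983   4.        ]
scanner [4.48820742e+02 3.73478110e+02 4.52965630e-02] 0.6901261726520638
```

```bash
sed -i 's/for im,(x,y,w,h) in zip(ims,boxes)/for im,(x,y,w,h),th in zip(ims,boxes,(78,42))/; s/mx>72/mx>th/' fit.py
cat >> fit.py <<'E'
    out=[]
    for cam,im,(x,y,w,h),m in zip((S,D),ims,((200,180,210,110),(140,150,180,110)),masks):
        k=4;im=cv2.resize(im,None,fx=k,fy=k,interpolation=cv2.INTER_CUBIC)
        f=lambda P:((proj(cam,P)+.5)*k-.5).round().astype(np.int32)
        cv2.polylines(im,[cv2.convexHull(f(B2W(best.x,C)+[0,0,4]))],True,(0,0,255))
        cv2.drawContours(im,cv2.findContours(cv2.resize(m,None,fx=k,fy=k),0,1)[0],-1,(255,0,0))
        th=np.linspace(0,6.28,60);cv2.polylines(im,[f(B2W(best.x,np.c_[58*np.cos(th),58*np.sin(th),0*th+4]))],True,(255,255,0))
        cv2.polylines(im,[f(B2W(r.x,[(-110,-120,18),(110,-120,18),(110,210,18),(-110,210,18)]))],True,(255,0,255))
        # leaning frame: sleeve axis, kickstand
        L=lambda P:np.array(P)@np.array([[np.cos(.28),0,np.sin(.28)],[0,1,0],[-np.sin(.28),0,np.cos(.28)]])+[0,0,35]
        L=lambda P:np.array([(np.cos(.28)*a-np.sin(.28)*c,b,np.sin(.28)*a+np.cos(.28)*c+35) for a,b,c in P])
        cv2.polylines(im,[f(B2W(r.x,L([(0,90,0),(0,90,235)])))],False,(0,0,255))
        cv2.polylines(im,[f(B2W(r.x,L([(45,-50,115),(75,-50,115),(75,-165,115)])))],False,(0,0,255))
        out.append(cv2.resize(im[y*k:(y+h)*k,x*k:(x+w)*k],(760,int(760*h/w)))[:398])
        if cam is S: print('grip',B2W(r.x,L([(0,90,212)])),'push',B2W(r.x,L([(75,-148,115)])))
    cv2.imwrite('pics/o0.png',np.vstack([out[0][:398]]));cv2.imwrite('pics/o1.png',out[1])
    o=[cv2.resize(a,(int(a.shape[1]*299/a.shape[0]),299)) for a in out];w=max(a.shape[1] for a in o)
    cv2.imwrite('pics/o.png',np.vstack([np.pad(a,((0,0),(0,w-a.shape[1]),(0,0))) for a in o]))
E
python3 fit.py
```

```text
[479. 233.  18.] [692. 230.  18.] [688. -95.  18.] [527. 187.  18.] [475. 221.  18.] [ 680. -110.   18.] 
base [ 5.80626e+02  2.12430e+01 -1.50000e-02] [ 0.8 -1.2 -0.5  0.4 -1.7 -0.6 -0.3  0.2 -1.8 -1.3 -0.  -2.5] label [[528.0587639  187.03396365  18.        ]]
[373 212  20  26 337]
[164 160  20  20 222]
mat guess [447.72973271 364.27752224] [453.25864713 356.57924155   4.        ] [482.52295765 314.076734     4.        ] [428.38186078 416.07062983   4.        ]
scanner [446.16169881 373.0962468    6.33160701] 0.4604510048480176
grip [[523.36854032 112.09484687 238.74375292]] push [[ 618.74263113 -127.33396452  166.24804905]]
```

View pics/o.png

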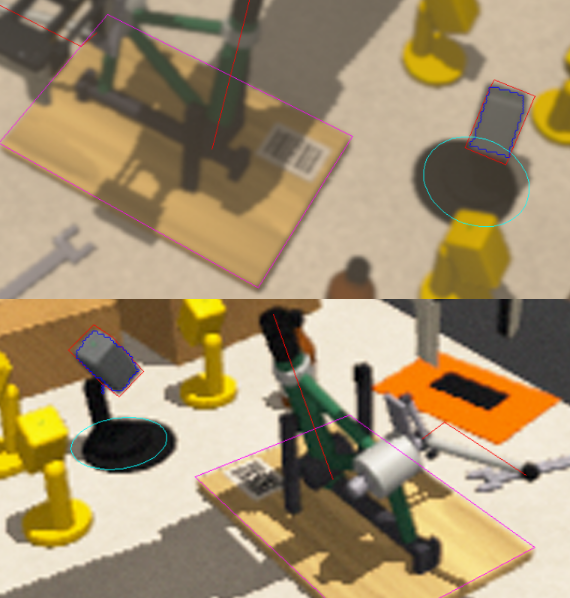

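Base fit matches the plate in both views (purple outlines), label about (528,187), scanner about (446–452, 366–373) facing +x. I go above the scanner for a wrist look.

Request:
{"name": "apply_moves", "arguments": {
  "commands": [
    [[0,0,0.038],7],
    [[0,0,0.038],7],
    [[0,0,0.038],7],
    [[-0.02,0.034,0],7],
    [[-0.02,0.034,0],7],
    [[-0.02,0.034,0],7],
    [[-0.02,0.034,0],7],
    [[-0.02,0.034,0],7]
  ]
}}

```text
clock: 0.77
eef_pos: [573.7, 171.2, 332.3]
orientation: [0.29, 0.957, -0.0, -0.0]
ft_force: [0.7, 0.2, 0.2]
width: 1.001
grip_force: 0.0
```

Request:
{"name": "apply_moves", "arguments": {
  "commands": [
    [[-0.02,0.034,0],7],
    [[-0.02,0.034,0],7],
    [[-0.02,0.034,0],7],
    [[-0.02,0.034,0],7],
    [[-0.02,0.034,0],7],
    [[-0.025,0.03,0],1],
    [[0,0,0],0],
    [[0,0,0],0]
  ]
}}

```text
clock: 1.43
eef_pos: [448.8, 371.3, 332.4]
orientation: [-0.019, 1.0, -0.0, -0.0]
ft_force: [0.5, -0.6, -0.3]
width: 1.0
grip_force: 0.0
```

```bash
python3 - <<'E'
from h import *
s=ctrl.sense();print(s['eef_pos'],s['orientation'],s['joint_positions'],s['clock'])
from scipy.spatial.transform import Rotation as R
c=capture('wrist');T=np.eye(4);T[:3,:3]=R.from_quat(s['orientation']).as_matrix();T[:3,3]=s['eef_pos']
c['pose']=T@c['tool_from_camera'];print(c['tool_from_camera'],c['pose'])
d={k:np.array(v).tolist() for k,v in c.items() if k!='image'};json.dump(d,open('pics/w0.json','w'))
n=np.array([.5,0,-.866]);t=np.array([.866,0,.5])
C=np.array([[0,0,119]+a*33*n+b*21*t+[0,e*22,0] for a in(-1,1) for b in(-1,1) for e in(-1,1)])
from fit import B2W
im=c['image'][:,:,::-1].copy();p=(449,370,.048)
cv2.polylines(im,[cv2.convexHull(proj(c,B2W(p,C)).round().astype(np.int32))],True,(0,0,255))
th=np.linspace(0,6.28,60);cv2.polylines(im,[proj(c,B2W(p,np.c_[58*np.cos(th),58*np.sin(th),0*th+4])).round().astype(np.int32)],True,(255,255,0))
cv2.imwrite('pics/w0.png',im);cv2.imwrite('pics/w0r.png',c['image'][:,:,::-1])
E
```

```text
[448.82274051 371.27469087 332.38071951] [-1.88804419e-02  9.99821724e-01 -1.42798559e-04 -1.67132004e-04] [ 6.47344794e-01 -9.21885759e-02  1.46950066e+00 -3.51733385e-05
  1.76471887e+00 -9.61221432e-01] 1.4333
[[ 8.54922625e-06  9.70949866e-01  2.39283007e-01  6.66952958e+01]
 [ 9.99999997e-01  9.15398839e-06 -7.28730813e-05 -1.44212947e+00]
 [-7.29465024e-05  2.39283007e-01 -9.70949863e-01 -1.66640003e+02]
 [ 0.00000000e+00  0.00000000e+00  0.00000000e+00  1.00000000e+00]] [[-3.77627188e-02 -9.70336606e-01 -2.38790387e-01  3.82284238e+02]
 [ 9.99286713e-01 -3.67180315e-02 -8.82335797e-03  3.67364204e+02]
 [-2.06285751e-04 -2.38953255e-01  9.71031050e-01  4.99043758e+02]
 [ 0.00000000e+00  0.00000000e+00  0.00000000e+00  1.00000000e+00]]
```

View pics/w0.png

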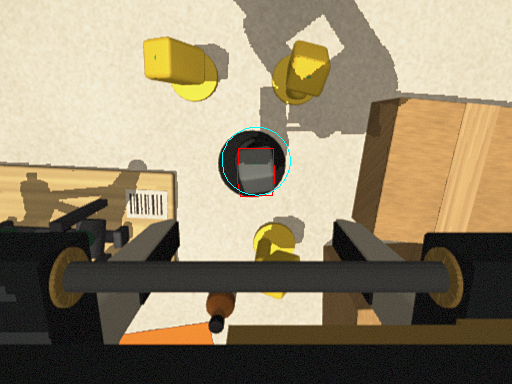

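The wrist view shows the grey head at (256,172), mat ring centre at (252,161), label at (148,204), and a yellow look-alike at (275,250). The overlay agrees within a few pixels.

```bash
python3 - <<'E'
from h import *
from fit import B2W
from scipy.optimize import minimize
W=load('w0');im=cv2.imread('pics/w0r.png');v=im.astype(int);mx=v.max(2);mn=v.min(2)
print('fx',W['fx']);
# dark mat blob
m=((mx<75)).astype(np.uint8);m[:115]=0;m[205:]=0;m[:,:205]=0;m[:,300:]=0
ys,xs=np.nonzero(m);print('dark ext',xs.min(),xs.max(),ys.min(),ys.max())
for u,w,z in((148,204,18),(252,161,4),(272,240,14),(275,250,100),(220,303,65)):print(u,w,atz(W,u,w,z).round(1))
y=v[150:200,228:284]
for r in range(140,202,3):print(r,' '.join(str(a) for a in mx[r,228:286:2]))
E
```

```text
fx 291.63986905377277
dark ext 219 284 131 196
148 204 [527. 188.  18.]
252 161 [448.3 363.6   4. ]
272 240 [586.8 404.2  14. ]
275 250 [566.2 402.9 100. ]
220 303 [682.6 318.4  65. ]
140 50 29 42 43 35 31 43 46 28 22 34 47 51 31 17 27 19 24 23 0 28 17 14 23 115 148 143 143 139
143 36 34 36 42 39 30 33 29 51 53 54 43 21 12 22 19 17 20 27 27 27 23 19 24 18 80 145 146 139
146 33 38 29 37 40 36 43 52 51 51 22 12 18 17 14 28 31 43 51 52 45 21 20 17 23 13 66 142 148
149 39 35 41 38 34 53 61 56 59 57 61 67 66 73 72 73 71 71 76 71 70 59 17 6 14 15 23 103 136
152 38 33 40 40 33 66 72 74 78 77 75 73 76 75 71 75 75 72 74 77 74 73 26 25 22 26 26 17 137
155 45 38 28 31 52 64 66 73 70 73 70 70 72 78 75 70 73 67 70 72 70 63 43 24 19 18 23 22 81
158 37 42 40 41 59 63 69 75 74 70 67 72 68 72 75 75 76 69 74 71 73 66 54 20 21 21 18 17 28
161 36 41 41 32 60 61 71 73 70 70 70 69 76 73 74 75 75 74 73 77 73 102 80 20 7 22 24 18 20
164 40 30 37 30 61 97 116 122 104 103 102 98 103 108 105 102 99 106 102 100 122 109 88 25 23 17 25 17 43
167 36 44 39 37 47 79 116 120 125 122 121 122 120 124 123 122 122 126 12
[... 496 characters left out ...]
 91 96 96 91 91 95 89 94 92 95 95 85 70 36 42 235 244 239
185 34 36 48 44 37 39 38 67 92 92 90 95 97 88 95 93 94 91 89 87 93 89 81 65 40 228 241 244 240
188 223 61 39 43 41 42 36 39 89 93 93 91 90 88 93 89 90 93 91 88 87 88 78 134 249 237 232 239 235
191 238 247 219 72 27 38 45 40 46 94 92 87 89 92 92 89 75 72 66 58 44 126 232 245 240 239 236 241 243
194 239 235 235 242 235 162 66 38 21 30 40 33 33 31 34 27 27 41 115 205 248 242 239 241 240 240 239 236 238
197 243 244 240 241 242 237 243 243 234 222 222 206 212 204 208 222 249 241 244 234 235 234 238 237 239 239 238 231 229
200 240 237 240 238 239 237 239 240 234 241 239 243 242 239 234 237 238 240 240 236 241 239 238 240 240 242 240 235 232
```

```bash
python3 - <<'E'
from h import *
from fit import B2W
from scipy.optimize import minimize
W=load('w0');im=cv2.imread('pics/w0r.png').astype(int);mx=im.max(2)
m=((mx>52)&(mx<136)).astype(np.uint8);k=0*m;k[147:193,234:279]=1;m*=k
m=cv2.morphologyEx(m,cv2.MORPH_OPEN,np.ones((3,3),np.uint8));n,l,st,_=cv2.connectedComponentsWithStats(m);j=1+st[1:,4].argmax();print(st[j])
K=4;b=cv2.GaussianBlur(cv2.resize((l==j).astype(np.float32),None,fx=K,fy=K,interpolation=cv2.INTER_LINEAR),(0,0),2)>.5
n=np.array([.5,0,-.866]);t=np.array([.866,0,.5])
C=np.array([[0,0,119]+a*33*n+b_*21*t+[0,e*22,0] for a in(-1,1) for b_ in(-1,1) for e in(-1,1)])
def cost(p):
    q=(proj(W,B2W(p,C))+.5)*K-.5;i=np.zeros(b.shape,np.uint8);cv2.fillConvexPoly(i,cv2.convexHull(q.astype(np.float32)).round().astype(np.int32),1)
    return 1-(i&b).sum()/(i|b).sum()
for y in(-.3,-.15,0,.15,.3):
    r=minimize(cost,[448,370,y],method='Nelder-Mead',options=dict(initial_simplex=[[448,370,y],[458,370,y],[448,380,y],[448,370,y+.2]]));print(r.x,r.fun)
# mat edge: fit circle with world points of dark/bright boundary
M=(mx<60).astype(np.uint8);pts=[]
for a in np.arange(0,360,4):
    d=np.array([np.cos(np.radians(a)),np.sin(np.radians(a))])
    for rr in np.arange(45,22,-.5):
        u=np.array([252,161])+d*rr;P=mx[int(round(u[1])),int(round(u[0]))]
        if P<60: pts.append(atz(W,*u,4)[:2]);break
pts=np.array(pts)
from scipy.optimize import least_squares
f=least_squares(lambda p:np.hypot(*(pts-p).T)-58,[448,365],loss='soft_l1',f_scale=2);print('mat',f.x,np.median(np.abs(f.fun)))
E
```

```text
[ 237  147   38   46 1529]
[4.45621597e+02 3.71175452e+02 1.79419295e-01] 0.1147314949201742
[4.46010568e+02 3.70624459e+02 1.64199475e-01] 0.1115152396886594
[4.45913763e+02 3.70344451e+02 1.77456684e-01] 0.11158813898490083
[4.45944190e+02 3.70240352e+02 1.44226918e-01] 0.11140998146196068
[4.46048910e+02 3.70578543e+02 1.34508014e-01] 0.11174180402430589
mat [454.45241383 363.27307845] 2.099491171629147
```

Scanner at (446,370.5), yaw ≈ 0.16, mat about (452,364). Descend straddling the head.

Request:
{"name": "apply_moves", "arguments": {
  "commands": [
    [[-0.0028,-0.0008,-0.036],7],
    [[0,0,-0.036],0],
    [[0,0,-0.036],0],
    [[0,0,-0.036],0],
    [[0,0,-0.036],0],
    [[0,0,-0.03],0],
    [[0,0,-0.017],0],
    [[0,0,0],0]
  ]
}}

```text
clock: 2.15
eef_pos: [446.6, 366.8, 101.2]
orientation: [-0.077, 0.997, -0.002, -0.003]
ft_force: [0.4, -0.8, -0.9]
width: 1.0
grip_force: 0.0
```

Request:
{"name": "apply_moves", "arguments": {
  "commands": [
    [[0,0,0],0],
    [[0,0,0],0],
    [[0,0,0],0],
    [[0,0,0],0],
    [[0,0,0],0],
    [[0,0,0],0],
    [[0,0,0],0],
    [[0,0,0],0]
  ],
  "grip": 0
}}

```text
clock: 2.82
eef_pos: [447.2, 369.4, 105.9]
orientation: [-0.079, 0.997, 0.0, 0.0]
ft_force: [-1.1, 1.0, -0.6]
width: 0.48
grip_force: 17.8
```

Request:
{"name": "apply_moves", "arguments": {
  "commands": [
    [[0,0,0.008],0],
    [[0,0,0.018],0],
    [[0,0,0.02],0],
    [[0,0,0.016],0],
    [[0,0,0.004],0],
    [[-0.002,-0.012,0],0],
    [[-0.002,-0.025,0],0],
    [[-0.002,-0.028,0],0]
  ]
}}

```text
clock: 3.48
eef_pos: [440.4, 303.2, 170.1]
orientation: [-0.079, 0.997, -0.001, -0.001]
ft_force: [0.8, -0.1, -2.3]
width: 0.474
grip_force: 30.0
```

Request:
{"name": "apply_moves", "arguments": {
  "commands": [
    [[-0.002,-0.028,0],0],
    [[-0.002,-0.028,0],0],
    [[-0.002,-0.028,0],0],
    [[-0.002,-0.025,0],0],
    [[0,-0.016,0],0],
    [[0,-0.008,0],0],
    [[0,0,0],0],
    [[0,0,0],0]
  ]
}}

```text
clock: 4.15
eef_pos: [433.0, 171.2, 171.1]
orientation: [-0.078, 0.997, 0.0, -0.0]
ft_force: [0.0, -0.2, -1.9]
width: 0.471
grip_force: 30.0
```

```bash
python3 - <<'E'
from h import *
s=ctrl.sense();print(s['eef_pos'],s['orientation'],s['clock'],s['width'],s['grip_force'])
a=snap('side','d1');b=snap('scene','s1')
i=cv2.resize(a['image'][:,:,::-1][100:260,120:330],(788,600),interpolation=cv2.INTER_CUBIC);cv2.imwrite('pics/v1.png',i)
E
```

```text
[433.04029129 171.16283794 171.1299242 ] [-7.80842669e-02  9.96946730e-01  3.28914282e-05 -2.51940026e-04] 4.15 0.47121159222886916 29.9770188331604
```

View pics/v1.png

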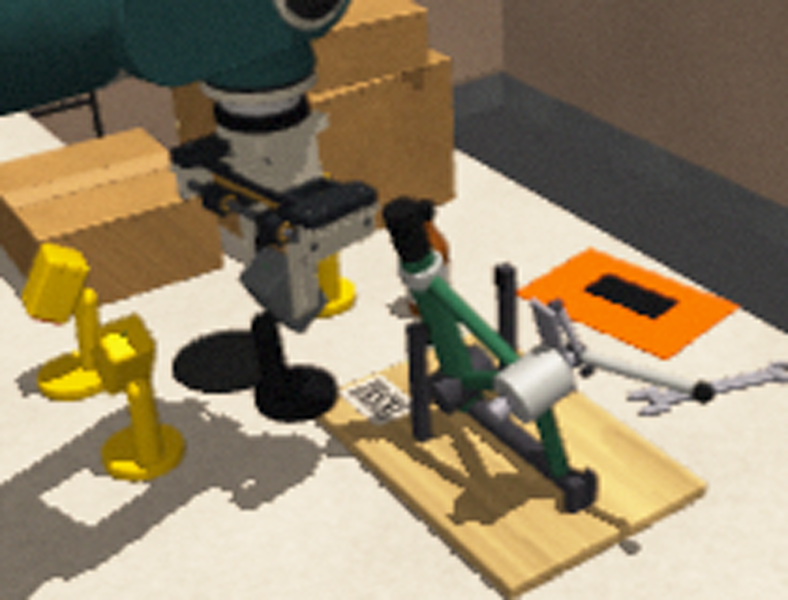

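The scanner hangs upright in the fingers, foot at crop (297,392), label right ahead at (378,397). Check the foot's position and hold.

```bash
python3 - <<'E'
from h import *
D=load('d1')
# foot mid-height 7mm over the origin
print(atz(D,199.2,204.5,70+7),'expected about 432,171'); print(proj(D,[[527,188,18],[432,171,77]]), 'label seen', 120+378/3.75,100+397/3.75)
E
```

```text
[433.98832731 167.01918725  77.        ] expected about 432,171
[[220.17564351 206.00781188]
 [198.0935906  204.17719612]] label seen 220.8 205.86666666666667
```

Request:
{"name": "apply_moves", "arguments": {
  "commands": [
    [[0,0,0],0],
    [[0,0,0],0],
    [[0,0,0],0],
    [[0,0,0],0],
    [[0,0,0],0],
    [[0,0,0],0],
    [[0,0,0],0],
    [[0,0,0],0]
  ]
}}

```text
clock: 4.92
eef_pos: [433.2, 171.2, 171.7]
orientation: [-0.078, 0.997, 0.0, 0.0]
ft_force: [0.8, -1.0, -1.6]
width: 0.47
grip_force: 30.0
```

Request:
{"name": "apply_moves", "arguments": {
  "commands": [
    [[0,0,0],0],
    [[0,0,0],0],
    [[0,0,0],0],
    [[0,0,0],0],
    [[0,0,0],0],
    [[0,0,0],0],
    [[0,0,0],0],
    [[0,0,0],0]
  ]
}}

```text
clock: 5.58
eef_pos: [433.2, 171.2, 171.6]
orientation: [-0.078, 0.997, -0.0, 0.0]
ft_force: [-0.3, 0.6, -2.4]
width: 0.471
grip_force: 30.0
```

Foot and label are within 4 mm of what was expected, and held over 1.4 s. Back to the mat.

Request:
{"name": "apply_moves", "arguments": {
  "commands": [
    [[0.002,0.012,0],0],
    [[0.002,0.025,0],0],
    [[0.002,0.028,0],0],
    [[0.003,0.03,0],0],
    [[0.003,0.03,0],0],
    [[0.003,0.03,0],0],
    [[0.003,0.025,0],0],
    [[0,0.012,0],0]
  ]
}}

```text
clock: 6.25
eef_pos: [451.0, 366.4, 171.1]
orientation: [-0.079, 0.997, 0.0, -0.0]
ft_force: [0.7, -0.2, -2.3]
width: 0.469
grip_force: 30.0
```

Request:
{"name": "apply_moves", "arguments": {
  "commands": [
    [[0,0.003,0],0],
    [[0,0,-0.01],0],
    [[0,0,-0.018],0],
    [[0,0,-0.018],0],
    [[0,0,-0.01],0],
    [[0,0,-0.005],0],
    [[0,0,-0.002],0],
    [[0,0,0],0]
  ]
}}

```text
clock: 6.92
eef_pos: [451.3, 365.9, 108.8]
orientation: [-0.078, 0.997, 0.0, 0.0]
ft_force: [-0.3, -0.1, -2.2]
width: 0.468
grip_force: 30.0
```

Request:
{"name": "apply_moves", "arguments": {
  "commands": [
    [[0,0,-0.001],0],
    [[0,0,-0.001],0],
    [[0,0,0],0],
    [[0,0,0],0]
  ]
}}

```text
clock: 7.25
eef_pos: [451.3, 366.3, 107.0]
orientation: [-0.078, 0.997, 0.0, 0.0]
ft_force: [0.3, -0.9, -2.2]
width: 0.476
grip_force: 30.0
```

Request:
{"name": "apply_moves", "arguments": {
  "commands": [
    [[0,0,-0.001],0],
    [[0,0,-0.0005],0],
    [[0,0,0],0],
    [[0,0,0],0]
  ]
}}

```text
clock: 7.58
eef_pos: [451.3, 366.3, 105.6]
orientation: [-0.078, 0.997, 0.0, 0.0]
ft_force: [-1.8, -0.8, 4.4]
width: 0.466
grip_force: 30.0
```

Request:
{"name": "apply_moves", "arguments": {
  "commands": [
    [[0,0,0],0],
    [[0,0,0],0],
    [[0,0,0],0],
    [[0,0,0],0],
    [[0,0,0],0],
    [[0,0,0],0],
    [[0,0,0],0],
    [[0,0,0],0]
  ],
  "grip": 1
}}

```text
clock: 8.25
eef_pos: [451.2, 366.2, 105.1]
orientation: [-0.078, 0.997, -0.0, -0.0]
ft_force: [1.0, -0.2, 0.1]
width: 0.98
grip_force: 0.0
```

Request:
{"name": "apply_moves", "arguments": {
  "commands": [
    [[0,0,0.01],0],
    [[0,0,0.025],0],
    [[0,0,0.04],0],
    [[0,0,0.04],0],
    [[0,0,0.04],0],
    [[0,0,0.04],0],
    [[0,0,0.03],0],
    [[0,0,0],0]
  ]
}}

```text
clock: 8.92
eef_pos: [451.7, 366.6, 338.4]
orientation: [-0.078, 0.997, 0.002, 0.004]
ft_force: [-0.3, 0.5, 0.0]
width: 1.002
grip_force: 0.0
```

```bash
python3 - <<'E'
from h import *
from scipy.spatial.transform import Rotation as R
a=snap('side','d2');b=snap('scene','s2')
f=lambda i,x,y,w,h,s:cv2.resize(i[:,:,::-1][y:y+h,x:x+w],s,interpolation=cv2.INTER_CUBIC)
cv2.imwrite('pics/v2.png',np.hstack([f(a['image'],130,120,200,150,(400,300)),f(b['image'],190,160,230,172,(400,300))]))
E
```

```text
(no output)
```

View pics/v2.png

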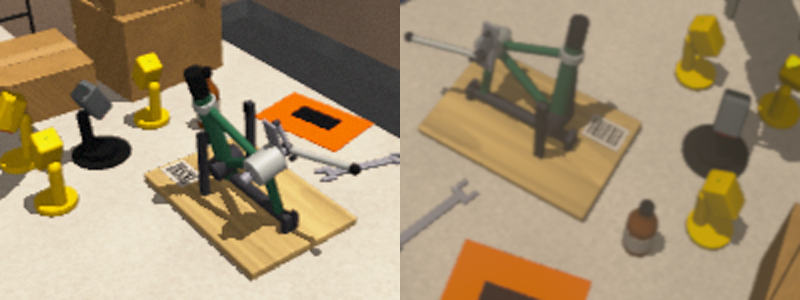

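The scanner stands upright on its mat. The folded kickstand's foot is at side (307,204) and scene (194,181), sleeve at side (230,161) and scene (291,177). Triangulate these.

```bash
python3 - <<'E'
from h import *
from fit import B2W
from scipy.optimize import least_squares
S=load('s2');D=load('d2')
def tri(us,ud): 
    r=least_squares(lambda P:np.r_[proj(S,P)[0]-us,proj(D,P)[0]-ud],[600,0,150]);return r.x.round(1),r.fun.round(1)
print('foot',tri((194,181.2),(307,204)));print('sleeve',tri((291.2,177.2),(230,161)))
b=(580.6,21.2,-.015);L=lambda P,t=.28:B2W(b,[(np.cos(t)*a-np.sin(t)*c,y,np.sin(t)*a+np.cos(t)*c+35) for a,y,c in P])
print('pred foot',L([(75,-165,115)]),'push',L([(75,-148,115)]),'sleeve',L([(0,90,212)]),'hinge',L([(45,-50,115)]))
for P in (L([(75,-165,115)]),L([(0,90,212)])):print(proj(S,P),proj(D,P))
# push arc
for th in np.arange(0,1.71,.17):
    print(round(th,2),L([(75,-50-98*np.cos(th),115-98*np.sin(th))]).round(1)[0], 'foot z',L([(75,-50-115*np.cos(th),115-115*np.sin(th))]).round(0)[0])
E
```

```text
foot (array([ 625.9, -145.2,  167.5]), array([ 0.6, -0.1,  0.6,  0.1]))
sleeve (array([524.8, 108.1, 238.3]), array([-0.9,  0.4, -1. , -0.3]))
pred foot [[ 618.41881763 -144.38588905  166.24804905]] push [[ 618.67380807 -127.38780152  166.24804905]] sleeve [[523.36914284 112.0686532  238.74375292]] hinge [[591.3153333  -28.96636758 157.95737959]]
[[196.4254828  179.81857622]] [[305.57245478 205.19477847]]
[[291.90865533 177.70650046]] [[227.86407087 160.21464088]]
0.0 [ 618.7 -127.4  166.2] foot z [ 618. -144.  166.]
0.17 [ 623.3 -126.   150.3] foot z [ 624. -143.  148.]
0.34 [ 627.8 -121.9  134.8] foot z [ 629. -138.  129.]
0.51 [ 632.1 -115.1  120.3] foot z [ 634. -130.  112.]
0.68 [ 636.  -105.8  107. ] foot z [ 639. -119.   97.]
0.85 [639.5 -94.4  95.5] foot z [ 643. -106.   83.]
1.02 [642.4 -81.   86. ] foot z [646. -90.  72.]
1.19 [644.7 -66.2  78.8] foot z [649. -73.  64.]
1.36 [646.3 -50.3  74.1] foot z [651. -54.  58.]
1.53 [647.1 -33.8  72.1] foot z [652. -35.  56.]
1.7 [647.2 -17.2  72.8] foot z [652. -15.  57.]
```

Prediction and triangulation agree within about 7 mm. I go over the leg with fingers shut and turned across it.

Request:
{"name": "apply_moves", "arguments": {
  "commands": [
    [[0.006,-0.02,0],-7.1],
    [[0.013,-0.036,0],-7.1],
    [[0.013,-0.038,0],-7.1],
    [[0.013,-0.038,0],-7.1],
    [[0.013,-0.038,0],-7.1],
    [[0.013,-0.038,0],-7.1],
    [[0.013,-0.038,0],-7.1],
    [[0.013,-0.038,0],-7.1]
  ],
  "grip": 0
}}

```text
clock: 9.68
eef_pos: [548.0, 80.2, 329.1]
orientation: [0.408, 0.913, -0.0, -0.001]
ft_force: [1.8, 0.4, -0.5]
width: 0.475
grip_force: 0.0
```

Request:
{"name": "apply_moves", "arguments": {
  "commands": [
    [[0.013,-0.038,0],-7.1],
    [[0.013,-0.038,0],-7.1],
    [[0.013,-0.038,0],-7.1],
    [[0.013,-0.038,0],-7.1],
    [[0.013,-0.036,0],-7.1],
    [[0.01,-0.02,0],-7.1],
    [[0,0,0],0],
    [[0,0,0],0]
  ]
}}

```text
clock: 10.35
eef_pos: [623.1, -126.7, 328.4]
orientation: [0.71, 0.704, -0.001, -0.001]
ft_force: [0.1, 0.5, 0.4]
width: 0.005
grip_force: 0.0
```

Request:
{"name": "apply_moves", "arguments": {
  "commands": [
    [[0,0,-0.035],0],
    [[0,0,-0.04],0],
    [[0,0,-0.04],0],
    [[0,0,-0.028],0],
    [[0,0,0],0],
    [[0,0,-0.005],0],
    [[0,0,-0.005],0],
    [[0,0,0],0]
  ]
}}

```text
clock: 11.02
eef_pos: [623.6, -125.5, 178.5]
orientation: [0.709, 0.705, 0.0, 0.001]
ft_force: [-0.6, -0.3, -0.7]
width: 0.01
grip_force: 0.0
```

Request:
{"name": "apply_moves", "arguments": {
  "commands": [
    [[0.001,0,-0.005],0],
    [[0.001,0.0005,-0.005],0],
    [[0.001,0.0005,-0.005],0],
    [[0.001,0.001,-0.005],0],
    [[0.0015,0.0015,-0.005],0],
    [[0.0015,0.002,-0.005],0],
    [[0.0015,0.002,-0.005],0],
    [[0,0,0],0]
  ]
}}

```text
clock: 11.68
eef_pos: [631.5, -117.7, 140.6]
orientation: [0.709, 0.705, -0.0, -0.001]
ft_force: [1.7, -0.7, -0.1]
width: 0.005
grip_force: 0.4
```

Request:
{"name": "apply_moves", "arguments": {
  "commands": [
    [[0.0015,0.002,-0.006],0],
    [[0.0015,0.003,-0.006],0],
    [[0.0015,0.004,-0.006],0],
    [[0.0015,0.004,-0.006],0],
    [[0.001,0.004,-0.006],0],
    [[0.001,0.005,-0.006],0],
    [[0.001,0.005,-0.006],0],
    [[0,0,0],0]
  ]
}}

```text
clock: 12.35
eef_pos: [640.3, -90.2, 98.5]
orientation: [0.709, 0.705, -0.0, -0.001]
ft_force: [0.0, 0.3, -1.5]
width: 0.005
grip_force: 0.0
```

```bash
python3 - <<'E'
from h import *
s=ctrl.sense();print(s['eef_pos'],s['ft_force'])
a=snap('side','d3');b=snap('scene','s3')
f=lambda i,x,y,w,h,s:cv2.resize(i[:,:,::-1][y:y+h,x:x+w],s,interpolation=cv2.INTER_CUBIC)
cv2.imwrite('pics/v3.png',np.hstack([f(a['image'],190,110,160,120,(400,300)),f(b['image'],150,130,160,120,(400,300))]))
E
```

```text
[640.3425829  -90.23048847  98.50323413] [ 0.0442207   0.32951907 -1.50948208]
```

View pics/v3.png

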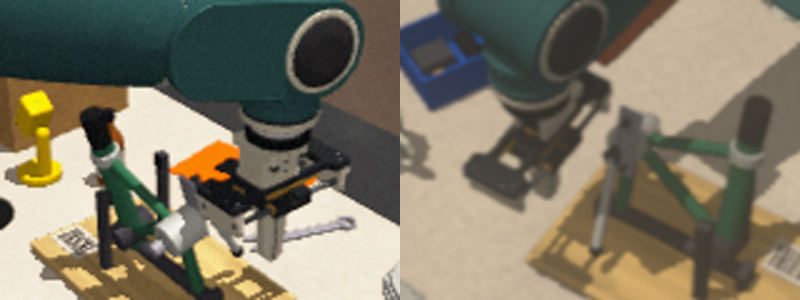

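The leg now points down from the hinge: in the scene crop it runs from (625,130) to its foot at (597,247). I check that foot against the 1.7 rad prediction while rising away and turning back, opened.

```bash
python3 - <<'E'
from h import *
S=load('s3');D=load('d3');from fit import B2W
b=(580.6,21.2,-.015)
for th in (1.3,1.5,1.7):
    f=lambda t:B2W(b,[(np.cos(t)*75-np.sin(t)*(115-115*np.sin(th)),-50-115*np.cos(th),np.sin(t)*75+np.cos(t)*(115-115*np.sin(th))+35)])
    print(th,proj(S,f(.28)),proj(D,f(.28)))
print('seen scene',150+597/2.5,130+247/2.5)
E
```

```text
1.3 [[216.40198989 221.05374801]] [[292.2124074  216.62823259]]
1.5 [[222.51531916 225.39269646]] [[287.8467248 214.1383673]]
1.7 [[228.94856697 228.68327041]] [[283.31311286 210.7639985 ]]
seen scene 388.8 228.8
```

Request:
{"name": "apply_moves", "arguments": {
  "commands": [
    [[0.005,-0.01,0.03],0],
    [[0,-0.01,0.04],0],
    [[0,0,0.041],6.9],
    [[0,0,0.041],6.9],
    [[0,0,0.041],6.9],
    [[0,0,0.04],6.9],
    [[-0.01,0.02,0.01],6.9],
    [[-0.015,0.033,0],6.9]
  ],
  "grip": 1
}}

```text
clock: 13.12
eef_pos: [621.4, -60.0, 347.4]
orientation: [0.413, 0.911, 0.001, 0.003]
ft_force: [0.6, 1.0, 0.6]
width: 0.528
grip_force: 0.0
```

Request:
{"name": "apply_moves", "arguments": {
  "commands": [
    [[-0.02,0.034,0],6.9],
    [[-0.02,0.034,0],6.9],
    [[-0.02,0.034,0],6.9],
    [[-0.02,0.034,0],6.9],
    [[-0.02,0.025,0],6.9],
    [[-0.016,0.006,0],6.9],
    [[0,0,0],6.6],
    [[0,0,0],0]
  ]
}}

```text
clock: 13.78
eef_pos: [504.1, 109.2, 344.2]
orientation: [0.005, 1.0, 0.0, 0.001]
ft_force: [-0.4, -0.9, 0.6]
width: 0.997
grip_force: 0.0
```

```bash
python3 - <<'E'
from h import *
from scipy.spatial.transform import Rotation as R
s=ctrl.sense();print(s['eef_pos'],s['orientation'],s['joint_positions'])
c=capture('wrist');T=np.eye(4);T[:3,:3]=R.from_quat(s['orientation']).as_matrix();T[:3,3]=s['eef_pos'];c['pose']=T@c['tool_from_camera']
im=c['image'][:,:,::-1].copy();cv2.imwrite('pics/w4r.png',im)
json.dump({k:np.array(v).tolist() for k,v in c.items() if k!='image'},open('pics/w4.json','w'))
from fit import B2W
b=(580.6,21.2,-.015);t=.28;L=lambda P:B2W(b,[(np.cos(t)*a-np.sin(t)*z,y,np.sin(t)*a+np.cos(t)*z+35) for a,y,z in P])
q=proj(c,L([(0,90,235),(0,90,212),(0,90,187)]));print(q)
for p in q: cv2.drawMarker(im,tuple(int(x) for x in p.round()),(0,0,255),0,8)
cv2.imwrite('pics/w4.png',im)
a=snap('side','d4');e=snap('scene','s4')
f=lambda i,x,y,w,h,s:cv2.resize(i[:,:,::-1][y:y+h,x:x+w],s,interpolation=cv2.INTER_CUBIC)
m=np.zeros((576,740,3),np.uint8);m[:384,:512]=im;m[384:,:256]=f(a['image'],190,140,160,120,(256,192));m[384:,256:512]=f(e['image'],170,130,160,120,(256,192))
y,x=int(q[1,1]),int(q[1,0]);m[:228,512:]=cv2.resize(im[max(0,y-35):max(0,y-35)+70,max(0,x-35):max(0,x-35)+70],(228,228),interpolation=cv2.INTER_CUBIC);cv2.imwrite('pics/v4.png',m)
E
```

```text
[504.05483559 109.18438567 344.22516137] [5.12749013e-03 9.99986370e-01 1.22393670e-04 9.76174550e-04] [ 1.63904446e-01 -2.37158729e-01  1.57796979e+00 -8.94569599e-05
  1.79881589e+00 -1.39665716e+00]
[[260.70394932 212.18472956]
 [260.25647639 211.49116208]
 [259.84541539 210.85403181]]
```

View pics/v4.png

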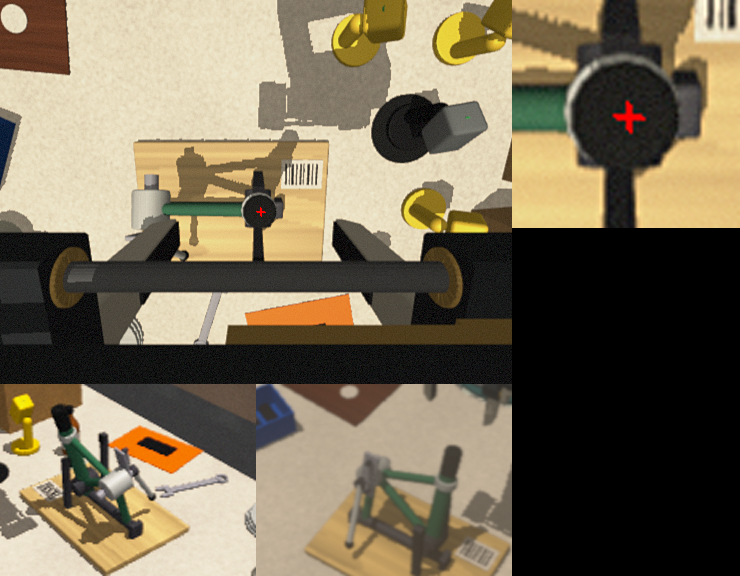

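The kickstand's foot is where 1.7 rad puts it (229,229), so it is fully down. The wrist view shows the sleeve end at (259,211), 1 px from the prediction. Descend around the sleeve and grip.

Request:
{"name": "apply_moves", "arguments": {
  "commands": [
    [[0.0193,0.0018,0],0],
    [[0,0,-0.03],0],
    [[0,0,-0.036],0],
    [[0,0,-0.03],0],
    [[0,0,-0.02],0],
    [[0,0,-0.008],0],
    [[0,0,0],0],
    [[0,0,0],0]
  ]
}}

```text
clock: 14.6
eef_pos: [524.5, 110.2, 220.1]
orientation: [0.01, 1.0, 0.0, 0.0]
ft_force: [0.0, 0.3, 0.9]
width: 0.999
grip_force: 0.0
```

Request:
{"name": "apply_moves", "arguments": {
  "commands": [
    [[0,0,0],0],
    [[0,0,0],0],
    [[0,0,0],0],
    [[0,0,0],0],
    [[0,0,0],0],
    [[0,0,0],0],
    [[0,0,0],0],
    [[0,0,0],0]
  ],
  "grip": 0
}}

```text
clock: 15.27
eef_pos: [524.0, 110.5, 219.2]
orientation: [0.009, 1.0, -0.0, 0.0]
ft_force: [-0.2, -0.1, -1.4]
width: 0.48
grip_force: 0.0
```

Request:
{"name": "apply_moves", "arguments": {
  "commands": [
    [[0,0,0],0],
    [[0,0,0],0],
    [[0,0,0],0],
    [[0,0,0],0],
    [[0,0,0],0],
    [[0,0,0],0]
  ]
}}

```text
clock: 15.77
eef_pos: [524.0, 112.2, 219.1]
orientation: [0.008, 1.0, 0.002, 0.0]
ft_force: [2.2, 15.8, -2.1]
width: 0.324
grip_force: 30.0
```

Request:
{"name": "apply_moves", "arguments": {
  "commands": [
    [[0.004,0,0.001],0],
    [[0.004,0,0.001],0],
    [[0.004,0,0.001],0],
    [[0.004,0,0.001],0],
    [[0.004,0,0.001],0],
    [[0.004,0,0.0007],0],
    [[0.004,0,0.0006],0],
    [[0,0,0],0]
  ]
}}

```text
clock: 16.43
eef_pos: [552.0, 111.8, 224.9]
orientation: [0.008, 1.0, 0.001, -0.001]
ft_force: [-1.9, 11.7, -2.2]
width: 0.328
grip_force: 30.0
```

Request:
{"name": "apply_moves", "arguments": {
  "commands": [
    [[0.0045,0.0005,0.0007],0],
    [[0.0045,0.0005,0.0006],0],
    [[0.0045,0.0003,0.0005],0],
    [[0.0045,0,0.0004],0],
    [[0.0045,0,0.0003],0],
    [[0.0045,0,0],0],
    [[0.003,0,0],0],
    [[0,0,0],0]
  ]
}}

```text
clock: 17.1
eef_pos: [582.6, 111.5, 227.8]
orientation: [0.009, 1.0, -0.0, -0.0]
ft_force: [-0.9, -2.5, -5.9]
width: 0.326
grip_force: 30.0
```

```bash
python3 - <<'E'
from h import *
from fit import B2W
s=ctrl.sense();print(s['eef_pos'],s['ft_force'],s['grip_force'])
S=snap('scene','s5');D=snap('side','d5')
b=(580.6,21.2,-.015)
# green tube pixels vs. prediction for the seat tube axis at several heights, lean t
for n,c in(('scene',S),('side',D)):
    hsv=cv2.cvtColor(c['image'],cv2.COLOR_RGB2HSV);g=cv2.inRange(hsv,(60,90,25),(95,255,255))>0
    for z in (80,100,120,140,150):
        for t in (-.05,0,.05):
            P=B2W(b,[(-np.sin(t)*z,90,np.cos(t)*z+35)]);u,v=proj(c,P)[0]
            r=np.nonzero(g[int(round(v)),int(u)-16:int(u)+17])[0]
            print(n,z,t,round(u,1),(r.min()+r.max())/2+int(u)-16 if len(r) else None,len(r))
E
```

```text
[582.55679687 111.54046297 227.83738056] [-0.88087281 -2.48819994 -5.85303008] 29.998839497566223
scene 80 -0.05 278.1 None 0
scene 80 0 278.8 None 0
scene 80 0.05 279.5 None 0
scene 100 -0.05 278.3 None 0
scene 100 0 279.2 None 0
scene 100 0.05 280.0 None 0
scene 120 -0.05 278.4 None 0
scene 120 0 279.5 None 0
scene 120 0.05 280.6 None 0
scene 140 -0.05 278.6 None 0
scene 140 0 279.9 None 0
scene 140 0.05 281.1 None 0
scene 150 -0.05 278.6 None 0
scene 150 0 280.0 None 0
scene 150 0.05 281.4 None 0
side 80 -0.05 245.0 250.5 12
side 80 0 244.1 250.0 11
side 80 0.05 243.1 249.5 9
side 100 -0.05 245.1 249.0 13
side 100 0 243.9 249.0 13
side 100 0.05 242.7 249.0 12
side 120 -0.05 245.2 247.5 13
side 120 0 243.8 247.5 13
side 120 0.05 242.3 247.5 12
side 140 -0.05 245.3 244.0 11
side 140 0 243.6 244.0 11
side 140 0.05 241.9 245.0 13
side 150 -0.05 245.4 246.0 3
side 150 0 243.5 246.0 3
side 150 0.05 241.7 246.0 3
```

Grip is firm at x = 582.6 with low wrist force. Cross-check the lean by the tube's left edge in the side view, relative to the known 0.28 rad lean.

```bash
python3 - <<'E'
from h import *
from fit import B2W
b=(580.6,21.2,-.015);D=load('d5')
def axis(t):
    z=np.linspace(40,180,200);q=proj(D,B2W(b,np.c_[-np.sin(t)*z,0*z+90,np.cos(t)*z+35]));return q
def left(f):
    im=cv2.imread(f'pics/{f}.png').astype(float);g=im[:,:,1]-np.maximum(im[:,:,2],im[:,:,0]);return g
def resid(f,t):
    g=left(f);q=axis(t);o=[]
    for r in range(int(q[:,1].min())+1,int(q[:,1].max())):
        u=np.interp(r,q[::-1,1],q[::-1,0]);w=g[r,int(u)-14:int(u)+8];k=np.nonzero(w>12)[0]
        if len(k)>3:
            i=k[0]; o.append((r,round(float(int(u)-14+i-(w[i]-12)/max(1,w[i]-w[i-1])-u) if i>0 else np.nan,1)))
    return o
print(resid('d4',.28));
for t in(-.05,0,.05):print(t,resid('d5',t))
E
```

```text
[(169, 0.7), (170, -3.9), (171, -4.8), (172, -4.3), (175, 0.7), (176, 0.1), (177, -1.5), (178, -4.5), (179, -4.8), (180, -4.1), (181, -3.4), (182, -3.9), (183, -4.2), (184, -3.8), (185, -3.7), (186, -3.5), (187, -3.2), (188, -2.6), (189, -3.7), (190, -4.0), (191, -4.4), (192, -3.9), (193, -3.9), (194, -3.8), (195, -3.7), (196, -3.9), (197, -3.7)]
-0.05 [(163, -7.6), (164, -7.5), (165, -6.8), (170, -1.7), (171, -6.5), (172, -6.5), (173, -6.4), (174, -6.4), (175, -6.5), (176, -6.3), (177, -6.4), (178, -6.4), (179, -6.1), (180, -5.8), (181, -5.5), (182, -5.6), (183, -5.4), (184, -5.5), (185, -5.3), (186, -5.2), (187, -5.1), (188, -5.2), (189, -5.2), (190, -5.0), (191, -5.1), (192, -5.0), (193, -4.9), (194, -4.9), (195, -4.2)]
0 [(163, -5.4), (164, -5.4), (165, -4.8), (170, 0.2), (171, -4.7), (172, -4.8), (173, -4.8), (174, -4.8), (175, -4.9), (176, -4.7), (177, -4.9), (178, -5.0), (179, -4.7), (180, -4.5), (181, -4.2), (182, -4.4), (183, -4.2), (184, -4.3), (185, -4.2), (186, -4.2), (187, -4.2), (188, -4.3), (189, -4.3), (190, -4.2), (191, -4.3), (192, -4.2), (193, -4.3), (194, -4.3), (195, -3.6), (196, -3.4)]
0.05 [(163, -3.1), (164, -3.2), (165, -2.6), (170, 2.0), (171, -2.9), (172, -3.0), (173, -3.1), (174, -3.1), (175, -3.3), (176, -3.2), (177, -3.4), (178, -3.5), (179, -3.3), (180, -3.1), (181, -2.9), (182, -3.1), (183, -3.0), (184, -3.2), (185, -3.1), (186, -3.2), (187, -3.2), (188, -3.3), (189, -3.4), (190, -3.4), (191, -3.5), (192, -3.5), (193, -3.6), (194, -3.7), (195, -3.0), (196, -2.8)]
```

Lean reads about +0.01 to +0.02 rad, well inside 0.06; nudge 2 mm, settle, and hand in.

Request:
{"name": "apply_moves", "arguments": {
  "commands": [
    [[0.001,0,0],0],
    [[0.001,0,0],0],
    [[0,0,0],0],
    [[0,0,0],0],
    [[0,0,0],0],
    [[0,0,0],0],
    [[0,0,0],0],
    [[0,0,0],0]
  ]
}}

```text
clock: 17.87
eef_pos: [583.9, 111.5, 227.8]
orientation: [0.009, 1.0, -0.0, -0.0]
ft_force: [-2.2, -4.9, -7.3]
width: 0.332
grip_force: 30.0
```

```bash
python3 -c "
from station import ctrl,close_job
s=ctrl.sense();print(s['eef_pos'],s['ft_force'],s['grip_force']);print(close_job())"
```

```text
[583.85091099 111.51464645 227.84910319] [-2.19171925 -4.90709972 -7.26317268] 29.99843806028366
the job is handed in; nothing more can be done
None
```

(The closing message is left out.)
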